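# Slide a support block round a hand-bent tube to its stop collar

### The arm

A 6-joint arm with a two-finger parallel gripper is mounted at the origin on the work surface. World frame = base frame: x ahead of the robot, y to its left, z up, the work surface at z = 0. Lengths are in m, angles in rad, forces in N, time in s.
With the tool pointing down it reaches from about 0.375 to 0.925 m from the base axis. Payload 5.7 kg.
Tool frame: the origin (TCP) lies at the centre of the arm's flange, where the gripper is bolted on; the fingertips stand 182 mm ahead of it and the grasp point (between the pads) lies 163 mm ahead of it (manip.nose_length is the distance from the TCP to the fingertips, in m); z points along the fingers, y is the line along which they close (so a half turn about z gives the same grasp; the last joint's range is limited). The gripper opens to 88 mm and grips with 3 to 60 N. Pads are 20 mm wide; open, the fingers measure 115 mm over their backs; the gripper's body (75 mm by 178 mm) begins 61 mm behind the grasp point.
Start: joints at [1.177, 0.359, 1.51, -0, 1.272, -0.115], TCP at [0.165, 0.577, 0.405] pointing down, gripper open.
Joint ranges: [-2.97, 2.97], [-1.01, 2.36], [0.21, 2.38], [-0.96, 4.11], [0.2, 2.71], [-2.98, 2.98]. Speed limits (rad/s): [2.39, 2.39, 3.14, 3.14, 3.14, 3.14].

### API

Orientations are given as a rotation vector (axis times angle).
In Python, from workcell import manip gives the robot as it stands.
- The arm moves only by the shell command python3 steer.py, which reads ROWS from standard input. ROWS is a JSON list that holds a single list of rows (three levels of brackets), with 1 to 12 rows, each of 5 numbers: dx, dy, dz in shares of the most that a row can go, 1 being 50 mm, then a turn about the tool's z in fractions of the full range, 1 being pi rad, then the finger opening in m; each row shifts and turns the commanded pose from where the row before left it, along the tool's axes as they then stand; what a row does not reach is not made up. A row lasts 1/10 s, in which the tool goes at most 0.05 m and 0.15 rad, less where a joint would pass 70% of its speed; a pose out of reach is approached as far as the arm can. The fingers move at their own pace and stop on an object; the grip force is fixed at half the most. Time passes only in rows, so rows that do not move let the fingers close. It prints the time, the measured TCP pose, the force, the opening and the grip force at its end. A shift or turn number past 1, either way, is cut back to 1. Input that does not fit is refused with a message, and nothing moves.
- manip.get_state(): the state, without advancing time (a new reading comes with each control period).
- manip.capture(name): name is "side" or "top" or "wrist"; returns the picture (384x512x3 uint8, red, green, blue); there is no depth.
- manip.calibration(name): a dict with "intrinsics" (3x3 intrinsics, pixels), "k1" (the pictures are not rectified: a ray, as slopes to the right and down, at radius r is drawn at 1 + k1 r^2 times it, then the intrinsics apply), "world_from_camera" (4x4, takes a point from camera to world coordinates). Camera axes: x right, y up, looking along -z (the intrinsics and any distortion apply to the point x, -y, -z); pixel columns grow to the right and rows downward; lengths in m; the calibration is good to about 2 mm. A picture is of the moment at which its call begins: read the wrist's pose just before it. calibration takes no time and is no camera call; for the wrist camera it gives the pose at the moment of the call.
- manip.sign_off(): hands the job in; it is judged then, once.
The state is a dict: "t": time; "qpos": joint angles; "qd": joint speeds; "joint_torque": joint torques, N m; "ee_pos": TCP position; "orientation": TCP orientation; "ft_force": force on the tool from outside, world axes, zero at the start; "moment": the same for the moment, N m; "width": finger opening in m; "grip_force": force on a finger pad.
Only numpy, scipy, OpenCV 4.12 (cv2) and the standard library are available. Lean on these libraries where they do the work, as an engineer would, in place of code of your own. Each camera call takes 0.05 s, during which the arm holds its last target. There are 200 camera calls.

### The job

Pick up the blue support block, thread it onto the free end of the bent copper tube and slide it round the bend, turning it with the tube, until you feel it press lightly but squarely against the red stop collar. Do not force it anywhere: the tube is hand bent and not quite true, and the collar is only finger-tight and must not be pushed along. Let go and leave the block hanging on the tube, snug against the collar.

Things in the scene. Friction and masses are not known exactly. Their poses are not given: they have to be found in the camera images.
- block: Blue support block, loose on the bench, 85 to 170 g. Body 30 mm along x, 40 mm wide across y (flat sides, to grip from above), 46 mm high incl. a foot 56 mm wide across y, 6 mm thick. A round 22 mm bore runs through along x, 26 mm above the underside, mouths chamfered 2 mm; both ends alike. Origin: centre of the underside, z up. Easily scored: keep its contacts under 15 N in all.
- stand: Fixed bench stand that holds the 16 mm copper tube level, axis 135 mm above the bench. Green base plate 120 x 110 mm, post, green clamp head 50 x 46 mm, top at 158 mm. Origin: on the bench under the post, z up. The tube leaves the clamp along +y: straight from y = 0 to 125 mm, then the 65 degree bend towards -x, then a straight 45 mm lead to the free end. Tube and stand are rigid.
- tube_tip: Free end of the copper tube (round nose, 8 mm radius). Origin: the very end, on the tube axis, 135 mm above the bench. x points along the straight lead from the end inwards, z up. The lead is 45 mm long.
- stop_collar: Red collar, 40 mm across, 14 mm thick, round the straight tube 50 to 80 mm from the post; small screw on top, 30 mm above the axis. Origin: its centre, on the tube axis; x points along the tube to the bend, z up. Seating face at x = +7 mm: a seated block's bore centre is at x = +22 mm. Held by friction; slips towards the clamp if pushed with more than about 10 N.
- bore (a point): Centre of the block's bore, 26 mm above the block's underside; axes as the block's.
- bend_centre (a point): Centre of the bend, level with the tube axis: at (-120, 125, 135) mm in the stand's frame; axes as the stand's. The bend is nominally a 120 mm radius arc about it, over 65 degrees from the straight part by the clamp to the lead. Hand made: between its ends it may run up to 8 mm nearer to or farther from this centre; the straight parts are true.

How it is judged:
By the outcome, as a careful person would: the job done as asked, in the order asked, and still so for the second after the job is handed in, with the robot touching nothing.
It also fails if it takes over 72 s, if anything falls off the work surface, if the arm or the gripper's body presses on something with over 40 N, if the wrist force passes 120 N, or if a joint passes its speed limit or range.

## Working session

There is one attempt and no reset: what is moved stays moved. The work goes in short steps, Python scripts to look and compute and a shell command to move; the robot and the scene stay as the last step left them, time stands still between calls to the robot, and variables do not carry over. Pictures are saved under pics/ and viewed, at most 10 in all, crops included, and the job is handed in when it is done.

```bash
ls; mkdir -p pics; python3 - <<'E'
from workcell import manip
import cv2,numpy as np
np.set_printoptions(precision=4,suppress=True)
s=manip.get_state();print(s)
for n in("side","top","wrist"):
    c=manip.calibration(n);print(n,c)
    cv2.imwrite(f"pics/{n}0.png",manip.capture(n)[:,:,::-1])
E
```

```text
pics
steer.py
workcell.py
{'t': 0.0, 'qpos': array([ 1.1769,  0.3595,  1.5114,  0.    ,  1.2725, -0.1151]), 'qd': array([-0.0007,  0.0004,  0.0022,  0.0001, -0.0007, -0.001 ]), 'joint_torque': array([ -0.0019, -51.5371, -27.0712,   0.0671,   0.035 ,  -0.0002]), 'ee_pos': array([0.165 , 0.5765, 0.4038]), 'orientation': array([-0.4364, -3.1107,  0.0028]), 'ft_force': array([-0.5895,  0.5155,  0.0838]), 'moment': array([0.0545, 0.0369, 0.0138]), 'grip_force': 0.0, 'width': 0.08776057658079088}
side {'intrinsics': array([[357.5518,   0.    , 257.6041],
       [  0.    , 357.5518, 191.8035],
       [  0.    ,   0.    ,   1.    ]]), 'k1': 0.017025267435941332, 'world_from_camera': array([[-0.9201,  0.186 , -0.3446,  0.2979],
       [-0.3911, -0.4831,  0.7834,  0.6038],
       [-0.0208,  0.8556,  0.5173,  0.4681],
       [ 0.    ,  0.    ,  0.    ,  1.    ]])}
top {'intrinsics': array([[355.4552,   0.    , 251.0196],
       [  0.    , 355.4552, 183.8304],
       [  0.    ,   0.    ,   1.    ]]), 'k1': 0.003800399853875891, 'world_from_camera': array([[-0.0155,  0.9875, -0.1571,  0.4257],
       [-0.9999, -0.0142,  0.0094,  0.0572],
       [ 0.007 ,  0.1573,  0.9875,  0.8255],
       [ 0.    ,  0.    ,  0.    ,  1.    ]])}
wrist {'intrinsics': array([[301.9124,   0.    , 256.9577],
       [  0.    , 301.9124, 192.089 ],
       [  0.    ,   0.    ,   1.    ]]), 'k1': -0.06060358316346233, 'world_from_camera': array([[ 0.2754, -0.932 , -0.2358,  0.1001],
       [ 0.9613,  0.266 ,  0.0713,  0.5946],
       [-0.0037, -0.2463,  0.9692,  0.3851],
       [ 0.    ,  0.    ,  0.    ,  1.    ]])}
```

```bash
python3 -c "
import cv2,numpy as np
a=[cv2.imread(f'pics/{n}0.png') for n in('side','top')]
cv2.imwrite('pics/st0.png',cv2.resize(np.hstack(a),(800,300)))"
```

```text
(no output)
```

View pics/top0.png

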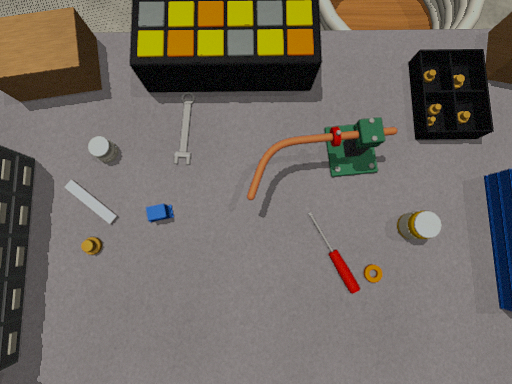

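View pics/side0.png

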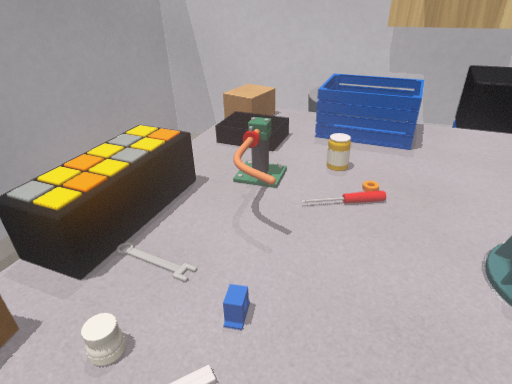

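The top view shows the block at about (160,212), tube tip (250,196), collar (336,136) and clamp (370,131). The side view confirms the block stands upright on its foot near (236,306).

```bash
cat > h.py <<'E'
from workcell import manip
import cv2,numpy as np
from scipy.spatial.transform import Rotation as R
np.set_printoptions(precision=4,suppress=True)
def plane(c,px,z):
    px=np.atleast_2d(px).astype(float);K=c["intrinsics"]
    k=c["k1"];D=np.array([k,0,0,0,0.])
    u=cv2.undistortPoints(px.reshape(-1,1,2),K,D).reshape(-1,2)
    T=c["world_from_camera"];d=np.c_[u[:,0],-u[:,1],-np.ones(len(u))]@T[:3,:3].T;o=T[:3,3]
    return (o+d*((z-o[2])/d[:,2])[:,None])[:,:2]
def mask(im,name):
    h=cv2.cvtColor(im,cv2.COLOR_RGB2HSV);H,S,V=[h[...,i].astype(int) for i in range(3)]
    m={"blue":(H>105)&(H<125)&(S>150)&(V>60),"copper":(H>=5)&(H<14)&(S>120)&(V>90),"red":((H<4)|(H>174))&(S>170)&(V>70),"green":(H>60)&(H<90)&(S>90)}[name]
    return m.astype(np.uint8)
def blobs(m,n=4,amin=20):
    k,l,st,ce=cv2.connectedComponentsWithStats(m)
    return [(l==i,st[i],ce[i]) for i in sorted(range(1,k),key=lambda i:-st[i][4])[:n] if st[i][4]>amin]
def look(name,f):
    c=manip.calibration(name);im=manip.capture(name);cv2.imwrite(f"pics/{f}.png",im[:,:,::-1]);return c,im
def tcp():
    s=manip.get_state();M=R.from_rotvec(s["orientation"]).as_matrix()
    return s,s["ee_pos"],M
E
python3 - <<'E'
from h import *
c=manip.calibration("top");im=cv2.imread("pics/top0.png")[:,:,::-1].copy()
for n,z in(("blue",.03),("copper",.135),("red",.135),("green",.158)):
    for m,st,ce in blobs(mask(im,n)): print(n,st,ce,plane(c,ce,z))
print(plane(c,[250,196],.135),plane(c,[160,212],.046))
print(tcp()[2])
E
```

```text
blue [ 484  174   28  137 1406] [497.5071 241.8336] [[ 0.4143 -0.4943]]
blue [497 170  15 119 835] [506.1138 214.3665] [[ 0.4747 -0.5212]]
blue [147 204  20  18 266] [156.3308 212.3722] [[0.4908 0.2621]]
blue [167 205   7  13  53] [169.9623 211.0189] [[0.4933 0.2318]]
copper [247 133  87  67 638] [283.4843 154.8918] [[ 0.593 -0.015]]
copper [340 131  19  10 114] [349.3947 134.807 ] [[ 0.6327 -0.149 ]]
copper [384 127  13   8  78] [389.8718 130.8205] [[ 0.6399 -0.2314]]
red [329 250  31  43 463] [343.9158 271.5572] [[ 0.3647 -0.1227]]
red [330 127  11  19 128] [335.3672 136.7422] [[ 0.629  -0.1205]]
green [ 327  118   58   59 1793] [356.879  149.2158] [[ 0.5967 -0.155 ]]
green [325 127   6   6  25] [326.92 129.44] [[ 0.6372 -0.0989]]
[[0.5115 0.053 ]] [[0.4901 0.25  ]]
[[-0.9614  0.2752 -0.0005]
 [ 0.2752  0.9614 -0.0013]
 [ 0.0002 -0.0014 -1.    ]]
```

Careful with the scale: shifts go in shares of 50 mm and turns go in shares of pi rad. That gives: -0.034 m is -0.68, 0.006 m is 0.12.

```bash
echo '[[[-0.68,-0.38,0.12,0,0.088],[-0.68,-0.38,0.12,0,0.088],[-0.68,-0.38,0.12,0,0.088],[-0.68,-0.38,0.12,0,0.088],[-0.68,-0.38,0.12,0,0.088],[-0.68,-0.38,0.12,0,0.088],[-0.68,-0.38,0.12,0,0.088],[-0.68,-0.38,0.12,0,0.088],[-0.68,-0.38,0.12,0,0.088],[-0.68,-0.38,0.12,0,0.088],[-0.68,-0.38,0.12,0,0.088],[-0.54,-0.3,0.12,0,0.088]]]' | python3 steer.py
python3 - <<'E'
from h import *
s,p,M=tcp();print(p,M)
c,im=look("wrist","w1")
print(c["world_from_camera"])
for m,st,ce in blobs(mask(im,"blue")): print(st,ce,plane(c,ce,.046))
E
```

```text
t: 1.35
ee_pos: [0.4903, 0.2494, 0.3323]
orientation: [0.438, 3.111, -0.0]
ft_force: [1.1, 0.2, 0.4]
width: 0.0877
grip_force: 0.0
[0.4903 0.2494 0.3323] [[-0.9611  0.276   0.0002]
 [ 0.276   0.9611 -0.0003]
 [-0.0002 -0.0003 -1.    ]]
[[ 0.2762 -0.9315 -0.2365  0.4255]
 [ 0.9611  0.2671  0.0703  0.2675]
 [-0.0024 -0.2467  0.9691  0.3135]
 [ 0.      0.      0.      1.    ]]
[ 240  159   53   51 1364] [267.8739 185.6268] [[0.4876 0.2593]]
```

View pics/w1.png

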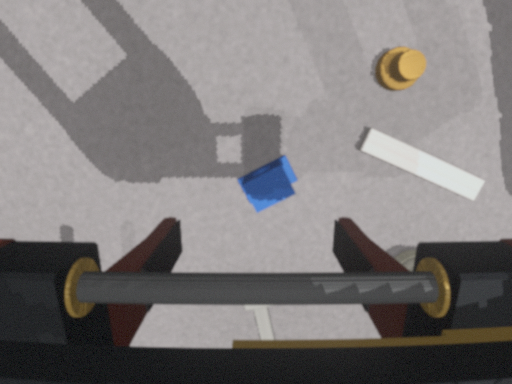

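```bash
python3 - <<'E'
from h import *
im=cv2.imread("pics/w1.png")[:,:,::-1].copy()
cr=im[140:225,220:315]
a=np.hstack([cr,np.clip(cr.astype(float)*2,0,255).astype(np.uint8)])
cv2.imwrite("pics/w1c.png",cv2.resize(a,None,fx=4,fy=4,interpolation=cv2.INTER_NEAREST)[:,:,::-1])
E
```

```text
(no output)
```

View pics/w1c.png

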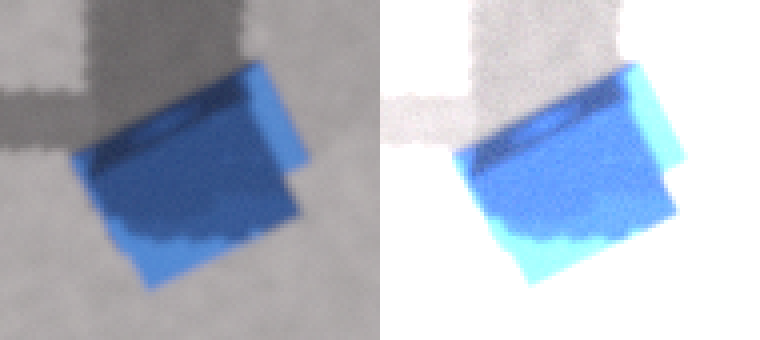

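```bash
cat >> h.py <<'E'
def wristcal(p,rv):  # wrist camera pose for a TCP pose, from the mounting at w1
    return None
E
python3 - <<'E'
from h import *
c=manip.calibration("wrist")
f=lambda L,z:plane(c,np.array(L)/4.+[220-.4,140-.4],z)
foot=f([(72,157),(258,62),(308,158)],.006);top=f([(95,178),(253,100),(300,213),(150,290)],.046)
print("foot",foot,np.linalg.norm(np.diff(foot,axis=0),axis=1),"centre",(foot[0]+foot[2])/2)
print("top",top,np.linalg.norm(np.diff(top,axis=0),axis=1),"centre",top.mean(0))
g=lambda v:np.degrees(np.arctan2(v[1],v[0]))
print(g(foot[0]-foot[1]),g(foot[2]-foot[1]),g(top[0]-top[1]),g(top[3]-top[2]),g(top[2]-top[1]))
E
```

```text
foot [[0.4844 0.227 ]
 [0.4739 0.2797]
 [0.5016 0.2858]] [0.0537 0.0284] centre [0.493  0.2564]
top [[0.4831 0.2356]
 [0.4758 0.2746]
 [0.5039 0.2782]
 [0.5122 0.2402]] [0.0397 0.0283 0.0389] centre [0.4938 0.2571]
-78.68652951372388 12.38225004777471 -79.31641667588259 -77.71319512411782 7.355606376210748
```

The enlarged crop shows the block's top-face corners near (244,184), (283,165), (295,193), (257,212). Sizes check out (40×28 mm, foot 54 mm). Centre is (0.493,0.257), block y at 101°.

To row units: 0.025 m is 0.5, 0.0078 m is 0.156, -0.12 rad is -0.0382.

```bash
echo '[[[-0.016,0.156,0.2,-0.0382,0.088],[0,0,0.4,-0.0382,0.088],[0,0,0.4,-0.0382,0.088],[0,0,0.5,-0.0369,0.088],[0,0,0.4,0,0.088],[0,0,0,0,0.088],[0,0,0,0,0.088]]]' | python3 steer.py
python3 - <<'E'
from h import *
s,p,M=tcp();print(p,M[:2,:2])
c,im=look("wrist","w2")
for m,st,ce in blobs(mask(im,"blue")): print(st,ce,plane(c,ce,.046))
cv2.imwrite("pics/w2c.png",cv2.resize(im[150:384,130:390],(780,600))[:,:,::-1])
E
```

```text
t: 2.1
ee_pos: [0.4918, 0.2585, 0.2376]
orientation: [0.309, -3.125, 0.001]
ft_force: [0.7, 0.1, 0.6]
width: 0.0877
grip_force: 0.0
[0.4918 0.2585 0.2376] [[-0.9807 -0.1957]
 [-0.1957  0.9807]]
[ 223  190   74   61 3966] [259.3588 219.3417] [[0.4848 0.2579]]
```

View pics/w2c.png

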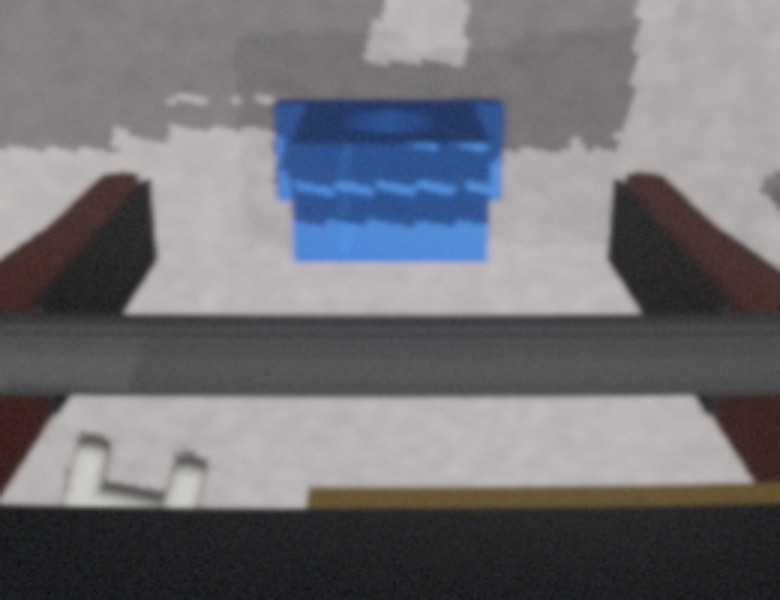

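The block is square in the gripper view, with its top face spanning about columns 228–292 and rows 206–252, roughly midway between the fingers.

```bash
python3 - <<'E'
from h import *
s,p,M=tcp();print(p)
c=manip.calibration("wrist")
q=plane(c,[(130+294/3,150+143*.39),(130+487/3,150+143*.39),(130+294/3,150+262*.39),(130+487/3,150+262*.39)],.046)
print(q,(q-p[:2])@M[:2,:2])
f=plane(c,[(130+276/3,150+100*.39),(130+503/3,150+100*.39)],.006);print((f-p[:2])@M[:2,:2])
E
```

```text
[0.4922 0.2586 0.2383]
[[0.481  0.238 ]
 [0.4734 0.2759]
 [0.5109 0.2432]
 [0.503  0.2827]] [[ 0.015  -0.018 ]
 [ 0.015   0.0206]
 [-0.0154 -0.0187]
 [-0.0154  0.0215]]
[[ 0.0156 -0.0261]
 [ 0.0156  0.029 ]]
```

To row units: 0.015 m is 0.3, 0.0013 m is 0.026.

```bash
echo '[[[0,0.026,0.3,0,0.088],[0,0,0.3,0,0.088],[0,0,0.27,0,0.088],[0,0,0,0,0.088],[0,0,0,0,0.03],[0,0,0,0,0.03],[0,0,0,0,0.03],[0,0,0,0,0.03],[0,0,0,0,0.03],[0,0,0,0,0.03],[0,0,0,0,0.03],[0,0,0,0,0.03]]]' | python3 steer.py
```

```text
t: 3.35
ee_pos: [0.4917, 0.2597, 0.1943]
orientation: [-0.309, 3.126, -0.0]
ft_force: [-0.4, -0.5, 1.0]
width: 0.0399
grip_force: 30.0
```

To row units: -0.045 m is -0.9, -0.04 m is -0.8, 0.1 rad is 0.0318.

```bash
echo '[[[0,0,-0.4,0,0.03],[0,0,-0.8,0,0.03],[0,0,-0.8,0.0318,0.03],[0,0,-0.9,0.0318,0.03],[0,0,-0.9,0,0.03],[0,0,-0.72,0,0.03],[0,0,0,0,0.03]]]' | python3 steer.py
echo '[[[-0.326,-0.62,0,0,0.03],[-0.326,-0.62,0,0,0.03],[-0.326,-0.62,0,0,0.03],[-0.326,-0.62,0,0,0.03],[-0.326,-0.62,0,0,0.03],[-0.326,-0.62,0,0,0.03],[-0.326,-0.62,0,0,0.03],[-0.326,-0.62,0,0,0.03],[-0.326,-0.62,0,0,0.03],[-0.326,-0.62,0,0,0.03],[0,0,0,0,0.03],[0,0,0,0,0.03]]]' | python3 steer.py
python3 - <<'E'
from h import *
s,p,M=tcp();print(s["t"],p,M,s["ft_force"])
c,im=look("wrist","w3")
np.savez("w3.npz",T=c["world_from_camera"],im=im)
for n in("copper","red","green"):
  for m,st,ce in blobs(mask(im,n)): print(n,st,ce,plane(c,ce,.135))
E
```

```text
t: 4.05
ee_pos: [0.4931, 0.2603, 0.4257]
orientation: [0.004, 3.132, 0.006]
ft_force: [1.5, -0.1, -0.6]
width: 0.0398
grip_force: 30.0
t: 5.25
ee_pos: [0.6535, -0.0514, 0.4184]
orientation: [-0.007, -3.139, -0.001]
ft_force: [-0.1, -0.2, -1.8]
width: 0.0397
grip_force: 30.0
5.25 [ 0.6535 -0.0514  0.4184] [[-1.      0.0044 -0.0028]
 [ 0.0044  1.      0.0008]
 [ 0.0028  0.0008 -1.    ]] [-0.117  -0.21   -1.7887]
copper [ 184   15  201  168 2370] [269.6755 142.9662] [[ 0.6084 -0.0408]]
copper [127 160  40  22 649] [146.3005 170.5578] [[ 0.6321 -0.1511]]
copper [228 336  53   4 118] [255.7542 337.3559] [[ 0.8089 -0.054 ]]
copper [ 44 173  22  13  79] [ 53.5823 176.7089] [[ 0.637  -0.2391]]
red [166 147  21  42 454] [176.2467 164.3546] [[ 0.6267 -0.1236]]
green [ 110  108   80   41 1424] [151.7044 127.736 ] [[ 0.5945 -0.143 ]]
green [ 93 151  33  54 537] [107.0838 175.2328] [[ 0.636  -0.1878]]
green [142 182  17  16  77] [149.0519 189.2468] [[ 0.6493 -0.1502]]
green [133 195  13   6  29] [137.6897 197.6552] [[ 0.6572 -0.1615]]
```

View pics/w3.png

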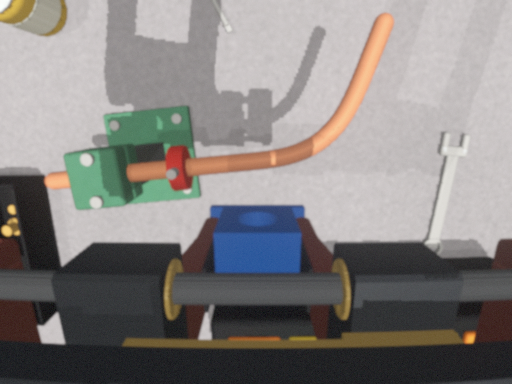

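The picture shows the whole tube: tip near (386,15), bend around (310,145), collar (176,165) and clamp (100,175). The held block is at (258,235), centred.

```bash
cat > tube.py <<'E'
from h import *
def rect(c,im,x0=.40,y0=-.26,n=(640,800),s=.0005):
    # world grid at z=.135 -> image, row=x, col=y
    X,Y=np.meshgrid(x0+s*np.arange(n[0]),y0+s*np.arange(n[1]),indexing="ij")
    P=np.stack([X,Y,0*X+.135],-1).reshape(-1,3);T=c["world_from_camera"]
    q=(P-T[:3,3])@T[:3,:3];a=np.c_[q[:,0]/-q[:,2],-q[:,1]/-q[:,2]]
    r2=(a**2).sum(1);a=a*(1+c["k1"]*r2)[:,None];K=c["intrinsics"]
    u=(a[:,0]*K[0,0]+K[0,2]).reshape(n).astype(np.float32);v=(a[:,1]*K[1,1]+K[1,2]).reshape(n).astype(np.float32)
    return cv2.remap(im,u,v,cv2.INTER_LINEAR),X,Y
def copper(im):
    h=cv2.cvtColor(im,cv2.COLOR_RGB2HSV);H,S,V=[h[...,i].astype(int) for i in range(3)]
    m=((H>=4)&(H<15)&(S>100)&(V>60)).astype(np.uint8)
    return cv2.morphologyEx(m,cv2.MORPH_CLOSE,np.ones((7,7)))
def section(m,p,n,x0=.40,y0=-.26,s=.0005,h=.016):
    t=np.arange(-h,h,.00025);q=p+t[:,None]*n
    i=np.round((q-[x0,y0])/s).astype(int)
    ok=(i>=0).all(1)&(i[:,0]<m.shape[0])&(i[:,1]<m.shape[1])
    t=t[ok];i=i[ok];on=m[i[:,0],i[:,1]]>0
    return (np.nan,0) if on.sum()<8 else ((t[on].min()+t[on].max())/2,t[on].max()-t[on].min())
E
python3 - <<'E'
from tube import *
c=manip.calibration("wrist");d=np.load("w3.npz");c["world_from_camera"]=d["T"];im=d["im"]
r,X,Y=rect(c,im);m=copper(r);cv2.imwrite("pics/r3m.png",m*255)
B=[b for b in blobs(m,6,200)];print([(st,ce) for _,st,ce in B])
b=[x for x in B if abs(x[2][0]*.0005-.26)<.1 and x[1][4]>3000][0][0]
# straight: columns y from -.10 to -.04
ys=np.arange(-.105,-.045,.004);xs=[];w=[]
for y in ys:
    o,ww=section(b,np.array([.625,y]),np.array([1.,0]),h=.03);xs.append(.625+o);w.append(ww)
print(np.c_[ys,xs,w])
pix=np.c_[X[b],Y[b]];k=pix[:,0].argmin();tip0=pix[k];print("tip0",tip0)
# lead sections
u=np.array([.906,-.423]);nn=np.array([.423,.906]);L=[]
for s in np.arange(.008,.048,.004):
    p=tip0+u*s;o,ww=section(b,p,nn,h=.02);L.append([*(p+o*nn),ww])
L=np.array(L);print(L)
E
```

```text
[(array([  180,   207,   459,   288, 16018], dtype=int32), array([450.8645, 394.5361])), (array([  20,  465,   50,   31, 1247], dtype=int32), array([ 45.8388, 480.7763]))]
[[-0.105   0.6284  0.0143]
 [-0.101   0.6279  0.0133]
 [-0.097   0.6276  0.0138]
 [-0.093   0.6274  0.0138]
 [-0.089   0.627   0.013 ]
 [-0.085   0.6264  0.0133]
 [-0.081   0.6261  0.0138]
 [-0.077   0.6259  0.0133]
 [-0.073   0.6255  0.0135]
 [-0.069   0.625   0.013 ]
 [-0.065   0.6246  0.0138]
 [-0.061   0.6244  0.0133]
 [-0.057   0.6239  0.0133]
 [-0.053   0.6235  0.0135]
 [-0.049   0.6235  0.0135]]
tip0 [0.5035 0.0515]
[[0.5122 0.0513 0.014 ]
 [0.516  0.0499 0.0148]
 [0.5198 0.0487 0.0143]
 [0.5236 0.0472 0.0143]
 [0.5273 0.0458 0.0143]
 [0.5311 0.0444 0.0145]
 [0.5349 0.0431 0.0148]
 [0.5387 0.0417 0.014 ]
 [0.5424 0.0402 0.014 ]
 [0.5462 0.039  0.0145]]
```

```bash
python3 - <<'E'
from tube import *
c=manip.calibration("wrist");d=np.load("w3.npz");c["world_from_camera"]=d["T"];im=d["im"]
r,X,Y=rect(c,im)
for y in(-.09,-.06):
    j=int((y+.26)/.0005);print(y);print([(round(.4+.0005*i,4),*r[i,j].tolist()) for i in range(428,480,2)])
u=np.array([.906,-.423]);nn=np.array([.423,.906]);p=np.array([.5273,.0458])
for t in np.arange(-.012,.0125,.001):
    q=p+t*nn;i=np.round((q-[.4,-.26])/.0005).astype(int);print(round(t,4),r[i[0],i[1]],end=";")
E
```

```text
-0.09
[(0.614, 194, 189, 189), (0.615, 198, 192, 193), (0.616, 200, 195, 195), (0.617, 200, 195, 194), (0.618, 194, 185, 183), (0.619, 181, 160, 153), (0.62, 173, 132, 113), (0.621, 176, 120, 90), (0.622, 182, 121, 88), (0.623, 190, 127, 93), (0.624, 196, 132, 98), (0.625, 200, 136, 98), (0.626, 204, 139, 101), (0.627, 206, 141, 103), (0.628, 206, 141, 104), (0.629, 204, 139, 103), (0.63, 199, 135, 100), (0.631, 193, 130, 97), (0.632, 188, 126, 92), (0.633, 181, 123, 94), (0.634, 173, 125, 103), (0.635, 177, 150, 140), (0.636, 189, 177, 174), (0.637, 197, 191, 190), (0.638, 200, 195, 195), (0.639, 202, 196, 196)]
-0.06
[(0.614, 195, 190, 189), (0.615, 193, 186, 185), (0.616, 182, 168, 163), (0.617, 167, 133, 121), (0.618, 166, 112, 88), (0.619, 171, 113, 85), (0.62, 176, 116, 87), (0.621, 182, 122, 91), (0.622, 187, 125, 93), (0.623, 191, 129, 94), (0.624, 195, 134, 100), (0.625, 193, 129, 95), (0.626, 189, 126, 94), (0.627, 184, 124, 93), (0.628, 179, 119, 89), (0.629, 175, 116, 89), (0.63, 168, 111, 85), (0.631, 162, 113, 93), (0.632, 166, 138, 128), (0.633, 182, 171, 167), (0.634, 195, 189, 188), (0.635, 200, 195, 194), (0.636, 199, 194, 194), (0.637, 199, 195, 194), (0.638, 197, 193, 192), (0.639, 199, 193, 192)]
-0.012 [205 200 199];-0.011 [204 199 198];-0.01 [202 196 196];-0.009 [193 183 182];-0.008 [176 149 140];-0.007 [179 126 102];-0.006 [203 139 105];-0.005 [220 152 115];-0.004 [227 159 118];-0.003 [238 170 129];-0.002 [244 177 133];-0.001 [247 185 139];0.0 [248 191 144];0.001 [248 194 146];0.002 [247 194 147];0.003 [248 191 144];0.004 [247 186 139];0.005 [246 181 134];0.006 [243 177 132];0.007 [231 167 131];0.008 [215 169 149];0.009 [199 180 175];0.01 [193 186 185];0.011 [194 187 188];0.012 [194 187 188];
```

```bash
cat >> tube.py <<'E'
def cmask(r):
    b=cv2.GaussianBlur(r,(3,3),0).astype(int);return ((b[...,0]-b[...,2])>45).astype(np.uint8)
def fitline(P):
    m=P.mean(0);v=np.linalg.svd(P-m)[2][0];return m,v,np.abs((P-m)@np.array([-v[1],v[0]])).max()
E
python3 - <<'E'
from tube import *
c=manip.calibration("wrist");d=np.load("w3.npz");c["world_from_camera"]=d["T"];im=d["im"]
r,X,Y=rect(c,im);b=cmask(r)
S=np.array([[.625+section(b,np.array([.625,y]),np.array([1.,0]),h=.025)[0],y] for y in np.arange(-.105,-.07,.003)])
ms,vs,es=fitline(S); vs=vs*np.sign(vs[1])
u=np.array([.906,-.423])
for it in range(2):
    nn=np.array([-u[1],u[0]]);L=[]
    for s in np.arange(.006,.038,.003):
        p=np.array([.5055,.0545])+u*s;o,w=section(b,p,nn,h=.02);L.append(p+o*nn)
    L=np.array(L);ml,u,el=fitline(L);u=u*np.sign(u[0])
nn=np.array([-u[1],u[0]])
# tip end along lead
t=np.arange(-.08,0,.00025);q=ml+t[:,None]*u;i=np.round((q-[.4,-.26])/.0005).astype(int);on=b[i[:,0],i[:,1]]>0
tip=ml+t[on].min()*u
ang=np.degrees(np.arccos(vs@-u));print("straight",ms,vs,es,"lead",ml,u,el,"angle",ang,"tip",tip)
A=np.array([vs,u]).T;k=np.linalg.solve(A,ml-ms);corner=ms+k[0]*vs
print("corner",corner,"tip to corner",np.linalg.norm(corner-tip),"expect .1214")
nv=np.array([-vs[1],vs[0]]);nv=nv*np.sign(-nv[0])
b0=corner-.0764*vs;C=b0+.12*nv;print("bend start",b0,"post",b0-.125*vs,"centre",C)
out=[]
for a in range(0,66,5):
    e=-nv*np.cos(np.radians(a))+vs*np.sin(np.radians(a));o,w=section(b,C+.12*e,e,h=.02)
    out.append([a,.12+o,w,*(C+(.12+o)*e)])
print(np.array(out))
np.savez("tube.npz",tip=tip,u=u,vs=vs,b0=b0,C=C,nv=nv,out=np.array(out))
for m,st,ce in blobs(((r[...,0].astype(int)>110)&(r[...,1]<60)).astype(np.uint8),2): print("red",st,[.4+.0005*ce[1],-.26+.0005*ce[0]])
E
```

```text
straight [ 0.627  -0.0885] [-0.0874  0.9962] 0.0002687140548362803 lead [0.5251 0.0469] [ 0.9397 -0.3421] 0.00024999971295069115 angle 64.98296848102294 tip [0.5028 0.0551]
corner [0.6181 0.0131] tip to corner 0.12271663802261429 expect .1214
bend start [ 0.6248 -0.063 ] post [ 0.6357 -0.1876] centre [ 0.5052 -0.0735]
[[ 0.      0.1198  0.0145  0.6245 -0.0631]
 [ 5.      0.12    0.0145  0.6234 -0.0526]
 [10.      0.1214  0.0148  0.6225 -0.0421]
 [15.      0.1229  0.0148  0.6207 -0.0315]
 [20.      0.1244  0.0148  0.6179 -0.0209]
 [25.      0.1259  0.0148  0.6142 -0.0106]
 [30.      0.1268  0.0155  0.609  -0.0008]
 [35.      0.1266  0.0158  0.6022  0.0079]
 [40.      0.126   0.0155  0.5943  0.0156]
 [45.      0.1248  0.016   0.5854  0.0221]
 [50.      0.123   0.0155  0.5758  0.0273]
 [55.      0.1215  0.016   0.566   0.0317]
 [60.      0.1206  0.0163  0.5562  0.0358]
 [65.      0.12    0.0155  0.5462  0.0393]]
red [ 253  421   45   76 1529] [np.float64(0.626667756703728), np.float64(-0.12086821451929364)]
```

To row units: 0.0306 m is 0.612, 0.0197 m is 0.394, 0.115 rad is 0.0366.

```bash
echo '[[[0.612,0.394,0,0,0.03],[0.612,0.394,0,0,0.03],[0.612,0.394,0,0,0.03],[0.612,0.394,0,0,0.03],[0.612,0.394,0,0,0.03],[0.612,0.394,0,0,0.03],[0,0,0,0.0366,0.03],[0,0,0,0.0366,0.03],[0,0,0,0.0369,0.03],[0,0,0,0,0.03],[0,0,0,0,0.03]]]' | python3 steer.py
echo '[[[0,0,0.6,0,0.03],[0,0,0.6,0,0.03],[0,0,0.6,0,0.03],[0,0,0.44,0,0.03],[0,0,0,0,0.03],[0,0,0,0,0.03],[0,0,0,0,0.03],[0,0,0,0,0.03]]]' | python3 steer.py
cat > path.py <<'E'
from h import *
d=np.load("tube.npz");tip,u,vs,b0,C,nv=[d[k] for k in("tip","u","vs","b0","C","nv")]
a=np.radians(np.arange(0,65.01,1));ro=np.interp(np.degrees(a),d["out"][:,0],d["out"][:,1])
A=np.linalg.lstsq(np.sin(np.pi*a/a[-1])[:,None]**2,ro-.12,rcond=None)[0][0]
rr=.12+A*np.sin(np.pi*a/a[-1])**2
arc=C+rr[:,None]*(-nv*np.cos(a)[:,None]+vs*np.sin(a)[:,None])
P=np.vstack([[tip-.05*u],arc[::-1],[b0-.09*vs]])
L=np.r_[0,np.cumsum(np.linalg.norm(np.diff(P,axis=0),axis=1))]-.05
at=lambda s:np.array([np.interp(s,L,P[:,0]),np.interp(s,L,P[:,1])])
def yaw(s):
    t=at(s+.012)-at(s-.012);return np.arctan2(t[1],t[0])+np.pi   # tool x direction
def here(p):
    g=np.arange(-.049,L[-1]-.013,.0005);Q=np.array([at(s) for s in g]);k=np.linalg.norm(Q-p[:2],axis=1).argmin();return g[k]
w=lambda x:(x+np.pi)%(2*np.pi)-np.pi
def rows(step,n,off=0.,zt=None):
    S=[manip.get_state() for _ in range(1)][0];p=S["ee_pos"];M=R.from_rotvec(S["orientation"]).as_matrix()
    y=np.arctan2(M[1,0],M[0,0]);s=here(p);t=np.array([np.cos(y),np.sin(y)])
    lat=np.array([-np.sin(y),np.cos(y)])
    # at yaw angle y tool x=t ; tool y = M[:,1] (downward tool): 
    e=(at(s)-p[:2])@M[:2,1]
    print("t",S["t"],"s",s,"p",p,"lat err (tool y)",e,"yaw err(turn)",-w(yaw(s)-y),"F tool",M.T@S["ft_force"],"M",M.T@S["moment"],"w",S["width"],"tilt",M[:2,2])
    q=p[:2].copy();
    for i in range(n):
        s+=step;tx=np.array([np.cos(y),np.sin(y)]);ty=np.array([np.sin(y),-np.cos(y)])
        dq=at(s)-q;ny=yaw(s);print("%.4f %.4f 0 %.3f"%(dq@tx,dq@ty,-w(ny-y)),end="; ");q=at(s);y=y+w(ny-y)
    print()
E
python3 - <<'E'
from path import *
print(A,L[-1],M if 0 else "")
c,im=look("wrist","w4");rows(.004,3)
c2,im2=look("side","s4")
E
python3 -c "
import cv2,numpy as np
a=cv2.imread('pics/w4.png')[100:384,130:390];b=cv2.imread('pics/s4.png')[90:250,170:340]
cv2.imwrite('pics/c4.png',np.hstack([cv2.resize(a,(390,426)),cv2.resize(b,(400,426))]))"
```

```text
t: 6.4
ee_pos: [0.4698, 0.0687, 0.42]
orientation: [-0.538, -3.095, -0.0]
ft_force: [0.2, -0.1, -1.9]
width: 0.0399
grip_force: 30.0
t: 7.2
ee_pos: [0.4711, 0.068, 0.3094]
orientation: [0.544, 3.092, 0.001]
ft_force: [-0.3, 0.9, -1.5]
width: 0.04
grip_force: 30.0
0.006723227606463647 0.27698831290454906 
t 7.25 s -0.03399999999999999 p [0.471  0.068  0.3093] lat err (tool y) -0.0012595619929266129 yaw err(turn) 0.0005461905616921392 F tool [ 0.64   -0.6826  0.9314] M [-0.0309  0.0135  0.0216] w 0.03956564779386197 tilt [ 0.0024 -0.0001]
-0.0042 -0.0013 0 0.001; -0.0040 -0.0000 0 -0.000; -0.0040 0.0000 0 0.000;
```

View pics/c4.png

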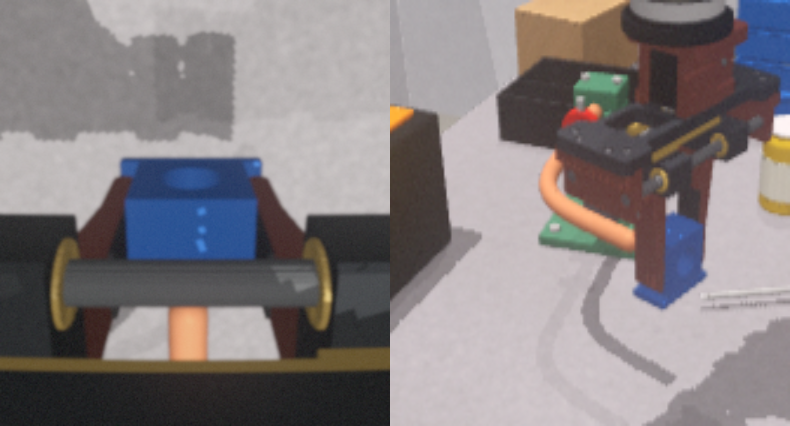

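The left crop shows the tube about 1 mm to the tool's −y side of the block's centre line, agreeing with the measured −1.3 mm. The side view shows the block just outside the tip at about tube height.

To row units: 0.0055 m is 0.11, -0.0013 m is -0.026.

```bash
echo '[[[0,-0.026,0.11,0,0.03],[-0.08,0,0,0,0.03],[-0.08,0,0,0,0.03],[0,0,0,0,0.03],[0,0,0,0,0.03],[0,0,0,0,0.03],[0,0,0,0,0.03]]]' | python3 steer.py
python3 - <<'E'
from path import *
c,im=look("side","s5");rows(.004,3);cv2.imwrite("pics/s5c.png",cv2.resize(im[150:230,220:330],(770,560),interpolation=cv2.INTER_CUBIC)[:,:,::-1])
T=c["world_from_camera"]
def proj(p):
    q=(np.array(p)-T[:3,3])@T[:3,:3];a=np.array([q[0],-q[1]])/-q[2];a*=1+c["k1"]*(a@a);K=c["intrinsics"];return a*K[0,0]+K[:2,2]
for s in (0,.02,.04): print(proj([*at(s),.135]),proj([*at(s),.143]))
b=at(-.026);print("bore outer",proj([*(b-.015*u),.135]),"top outer edge",proj([*(b-.015*u),.155]),"foot",proj([*(b-.015*u),.109]))
E
```

```text
t: 8.0
ee_pos: [0.4775, 0.064, 0.3026]
orientation: [-0.545, -3.094, 0.0]
ft_force: [0.2, -0.2, -0.2]
width: 0.0401
grip_force: 30.0
t 8.05 s -0.026999999999999982 p [0.4775 0.064  0.3026] lat err (tool y) 0.00025861294327652766 yaw err(turn) 0.00014143169079217088 F tool [ 0.5478 -0.375   1.0279] M [ 0.0127 -0.012   0.0442] w 0.040182718779092415 tilt [-0.0002 -0.0001]
-0.0038 0.0003 0 0.000; -0.0040 0.0000 0 0.000; -0.0040 -0.0000 0 -0.000; 
[275.1635 182.1454] [275.1832 178.4251]
[267.2236 178.7614] [267.1947 175.0852]
[259.5538 175.4922] [259.4795 171.8592]
bore outer [292.3484 189.4697] top outer edge [292.679  179.8426] foot [291.9353 201.5348]
```

View pics/s5c.png

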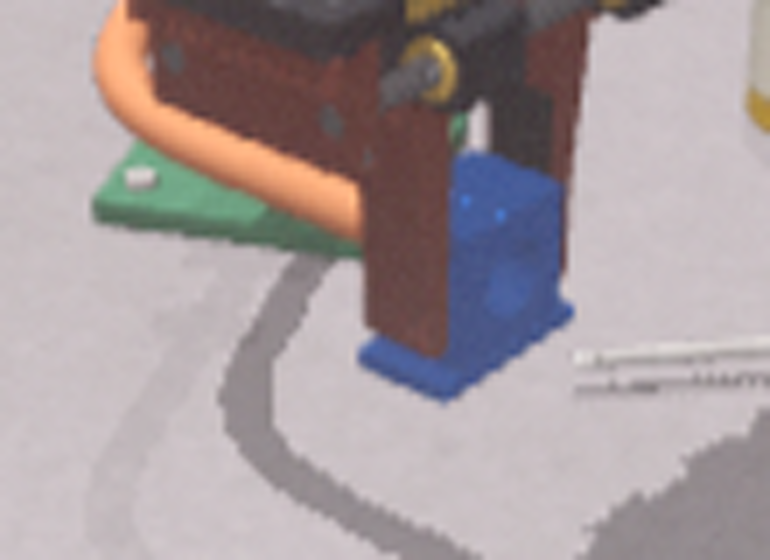

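The crop shows the block's outer top edge and foot edge at the predicted positions, so its height is right to within 0.5 mm. Now to thread it gently.

To row units: -0.003 m is -0.06.

```bash
echo '[[[-0.06,0,0,0,0.03],[-0.06,0,0,0,0.03],[-0.06,0,0,0,0.03],[-0.06,0,0,0,0.03],[-0.06,0,0,0,0.03],[-0.06,0,0,0,0.03],[0,0,0,0,0.03],[0,0,0,0,0.03]]]' | python3 steer.py; python3 -c "
from path import *
rows(.004,4)"
```

```text
t: 8.85
ee_pos: [0.4945, 0.0578, 0.3026]
orientation: [-0.545, -3.094, 0.0]
ft_force: [0.1, 0.0, -1.3]
width: 0.0398
grip_force: 30.0
t 8.85 s -0.008499999999999966 p [0.4945 0.0578 0.3026] lat err (tool y) 0.00027862971803839547 yaw err(turn) -2.0944663853939005e-05 F tool [-0.1169  0.0911  1.3317] M [ 0.0329 -0.0115 -0.002 ] w 0.03976909574750094 tilt [-0.0002 -0.0001]
-0.0042 0.0003 0 -0.000; -0.0040 -0.0000 0 0.000; -0.0040 0.0000 0 -0.000; -0.0040 -0.0000 0 0.000;
```

To row units: -0.003 m is -0.06.

```bash
echo '[[[-0.06,0,0,0,0.03],[-0.06,0,0,0,0.03],[-0.06,0,0,0,0.03],[-0.06,0,0,0,0.03],[-0.06,0,0,0,0.03],[-0.06,0,0,0,0.03],[0,0,0,0,0.03],[0,0,0,0,0.03]]]' | python3 steer.py; python3 -c "
from path import *
rows(.004,10)"
```

```text
t: 9.65
ee_pos: [0.5114, 0.0516, 0.3026]
orientation: [-0.545, -3.094, 0.0]
ft_force: [0.7, -0.3, -0.5]
width: 0.0399
grip_force: 30.0
t 9.65 s 0.00950000000000005 p [0.5114 0.0516 0.3026] lat err (tool y) 0.0002695482198804649 yaw err(turn) 2.441316052292919e-05 F tool [-0.7242 -0.0838  0.5016] M [ 0.0171 -0.0299  0.014 ] w 0.039896393151595884 tilt [-0.0002 -0.0001]
-0.0042 0.0003 0 0.000; -0.0040 -0.0000 0 0.000; -0.0040 -0.0000 0 0.000; -0.0040 0.0000 0 -0.000; -0.0040 -0.0000 0 -0.000; -0.0040 -0.0000 0 -0.000; -0.0040 0.0000 0 0.000; -0.0040 0.0000 0 0.001; -0.0040 0.0000 0 0.002; -0.0040 0.0000 0 0.004;
```

To row units: -0.004 m is -0.08, -0.0007 m is -0.014.

```bash
echo '[[[-0.08,0.006,-0.014,0,0.03],[-0.08,0,0,0,0.03],[-0.08,0,0,0,0.03],[-0.08,0,0,0,0.03],[-0.08,0,0,0,0.03],[-0.08,0,0,0,0.03],[-0.08,0,0,0,0.03],[0,0,0,0,0.03]]]' | python3 steer.py; python3 -c "
from path import *
rows(.004,6)"
```

```text
t: 10.45
ee_pos: [0.5385, 0.0422, 0.3034]
orientation: [0.545, 3.093, -0.0]
ft_force: [-0.1, -0.3, -1.6]
width: 0.0401
grip_force: 30.0
t 10.45 s 0.038000000000000075 p [0.5385 0.0422 0.3034] lat err (tool y) -6.826550469151345e-05 yaw err(turn) 0.00021399058384563574 F tool [ 0.0224 -0.301   1.6026] M [-0.0304 -0.0362 -0.0317] w 0.04011432818462287 tilt [ 0.0006 -0.0002]
-0.0040 -0.0001 0 0.001; -0.0040 0.0000 0 0.002; -0.0040 0.0000 0 0.004; -0.0040 0.0000 0 0.006; -0.0040 -0.0000 0 0.009; -0.0040 -0.0000 0 0.012;
```

To row units: -0.004 m is -0.08, 0.009 rad is 0.0029.

```bash
echo '[[[-0.08,0,0,0.0003,0.03],[-0.08,0,0,0.0006,0.03],[-0.08,0,0,0.0013,0.03],[-0.08,0,0,0.0019,0.03],[-0.08,0,0,0.0029,0.03],[0,0,0,0,0.03],[0,0,0,0,0.03]]]' | python3 steer.py; python3 -c "
from path import *
rows(.004,6)"
```

```text
t: 11.15
ee_pos: [0.5566, 0.0354, 0.3033]
orientation: [-0.579, -3.087, 0.0]
ft_force: [0.4, -0.8, 0.0]
width: 0.0397
grip_force: 30.0
t 11.15 s 0.05750000000000009 p [0.5566 0.0354 0.3033] lat err (tool y) -1.983161925257364e-05 yaw err(turn) -0.0008390295789655333 F tool [-0.7055 -0.5967 -0.0408] M [ 0.0663 -0.0026 -0.0686] w 0.039729197736127916 tilt [-0.0002 -0.    ]
-0.0042 -0.0000 0 0.011; -0.0040 -0.0000 0 0.015; -0.0040 -0.0000 0 0.018; -0.0040 -0.0000 0 0.022; -0.0040 -0.0000 0 0.027; -0.0040 -0.0000 0 0.031;
```

```bash
cat >> path.py <<'E'
at0=at
def yaw(s):
    t=at0(s+.012)-at0(s-.012);return np.arctan2(t[1],t[0])+np.pi
at=lambda s:.5*at0(s)+.25*(at0(s+.014)+at0(s-.014))
E
python3 -c "
from path import *
rows(.004,6)"
```

```text
t 11.15 s 0.05750000000000009 p [0.5566 0.0354 0.3033] lat err (tool y) -0.00013624126783968963 yaw err(turn) -0.0008390295789655333 F tool [-0.7055 -0.5967 -0.0408] M [ 0.0663 -0.0026 -0.0686] w 0.039729197736127916 tilt [-0.0002 -0.    ]
-0.0042 -0.0002 0 0.011; -0.0040 -0.0001 0 0.015; -0.0040 -0.0001 0 0.018; -0.0040 -0.0001 0 0.022; -0.0040 -0.0001 0 0.027; -0.0040 -0.0001 0 0.031;
```

Careful with the scale: shifts go in shares of 50 mm and turns go in shares of pi rad. That gives: -0.004 m is -0.08, -0.0002 m is -0.004, 0.022 rad is 0.007.

```bash
echo '[[[-0.08,-0.004,0,0.0035,0.03],[-0.08,-0.002,0,0.0048,0.03],[-0.08,-0.002,0,0.0057,0.03],[-0.08,-0.002,0,0.007,0.03],[0,0,0,0,0.03],[0,0,0,0,0.03]]]' | python3 steer.py; python3 -c "
from path import *
rows(.004,6)"
```

```text
t: 11.75
ee_pos: [0.5712, 0.0288, 0.3033]
orientation: [-0.681, -3.067, 0.0]
ft_force: [-0.3, 0.3, -0.3]
width: 0.0399
grip_force: 30.0
t 11.75 s 0.0735000000000001 p [0.5712 0.0288 0.3033] lat err (tool y) 0.0001942356137679061 yaw err(turn) 0.00017183529061481906 F tool [0.4038 0.187  0.3435] M [ 0.0411  0.0412 -0.0043] w 0.03991826760524141 tilt [-0.0003 -0.    ]
-0.0041 0.0001 0 0.027; -0.0040 -0.0001 0 0.031; -0.0040 -0.0001 0 0.036; -0.0040 -0.0001 0 0.040; -0.0040 -0.0001 0 0.043; -0.0040 -0.0001 0 0.047;
```

To row units: -0.004 m is -0.08, -0.0001 m is -0.002, 0.04 rad is 0.0127.

```bash
echo '[[[-0.08,0.002,0,0.0086,0.03],[-0.08,0,0,0.0099,0.03],[-0.08,-0.002,0,0.0115,0.03],[-0.08,-0.002,0,0.0127,0.03],[0,0,0,0,0.03],[0,0,0,0,0.03]]]' | python3 steer.py; python3 -c "
from path import *
rows(.004,6)"
```

```text
t: 12.35
ee_pos: [0.5854, 0.0213, 0.3033]
orientation: [-0.884, -3.014, 0.0]
ft_force: [-0.6, -0.3, -0.9]
width: 0.0399
grip_force: 30.0
t 12.35 s 0.08950000000000012 p [0.5854 0.0213 0.3033] lat err (tool y) -6.819279415075381e-05 yaw err(turn) -0.0005937740759742738 F tool [ 0.3154 -0.5386  0.9184] M [-0.0015 -0.0394 -0.0135] w 0.03990788682527552 tilt [-0.0002 -0.0001]
-0.0040 -0.0002 0 0.043; -0.0040 -0.0001 0 0.047; -0.0040 -0.0001 0 0.050; -0.0040 -0.0001 0 0.053; -0.0040 -0.0001 0 0.054; -0.0040 -0.0001 0 0.055;
```

To row units: -0.004 m is -0.08, -0.0002 m is -0.004, 0.053 rad is 0.0169.

```bash
echo '[[[-0.08,-0.004,0,0.0137,0.03],[-0.08,-0.002,0,0.015,0.03],[-0.08,-0.002,0,0.0159,0.03],[-0.08,-0.002,0,0.0169,0.03],[0,0,0,0,0.03],[0,0,0,0,0.03]]]' | python3 steer.py; python3 -c "
from path import *
rows(.004,6)"
```

```text
t: 12.95
ee_pos: [0.5977, 0.0115, 0.3033]
orientation: [-1.168, -2.916, 0.0]
ft_force: [-0.9, -0.2, -1.0]
width: 0.0399
grip_force: 30.0
t 12.95 s 0.10550000000000014 p [0.5977 0.0115 0.3033] lat err (tool y) 4.891812803536655e-05 yaw err(turn) 0.00033097010895888346 F tool [ 0.5235 -0.8118  1.011 ] M [ 0.0184  0.0398 -0.0283] w 0.03985285813827152 tilt [-0.0003  0.    ]
-0.0042 -0.0001 0 0.055; -0.0040 -0.0001 0 0.055; -0.0040 -0.0001 0 0.056; -0.0040 -0.0001 0 0.056; -0.0040 -0.0001 0 0.055; -0.0040 -0.0001 0 0.054;
```

To row units: -0.004 m is -0.08, -0.0001 m is -0.002, 0.056 rad is 0.0178.

```bash
echo '[[[-0.08,-0.002,0,0.0175,0.03],[-0.08,-0.002,0,0.0175,0.03],[-0.08,-0.002,0,0.0178,0.03],[-0.08,-0.002,0,0.0178,0.03],[0,0,0,0,0.03],[0,0,0,0,0.03]]]' | python3 steer.py; python3 -c "
from path import *
rows(.004,6)"
```

```text
t: 13.55
ee_pos: [0.6079, -0.0006, 0.3033]
orientation: [-1.483, -2.769, 0.0]
ft_force: [-0.1, 1.4, -1.0]
width: 0.0397
grip_force: 30.0
t 13.55 s 0.12150000000000015 p [ 0.6079 -0.0006  0.3033] lat err (tool y) 5.173987972245116e-05 yaw err(turn) 0.0006028146049090743 F tool [1.1694 0.6829 1.0014] M [ 0.0521 -0.0467 -0.0004] w 0.03972892826175435 tilt [-0.0004  0.0001]
-0.0041 -0.0001 0 0.056; -0.0040 -0.0001 0 0.054; -0.0040 -0.0001 0 0.051; -0.0040 -0.0001 0 0.049; -0.0040 -0.0001 0 0.045; -0.0040 -0.0001 0 0.042;
```

To row units: -0.004 m is -0.08, -0.0001 m is -0.002, 0.056 rad is 0.0178.

```bash
echo '[[[-0.08,-0.002,0,0.0178,0.03],[-0.08,-0.002,0,0.0172,0.03],[-0.08,-0.002,0,0.0162,0.03],[-0.08,-0.002,0,0.0156,0.03],[0,0,0,0,0.03],[0,0,0,0,0.03]]]' | python3 steer.py; python3 -c "
from path import *
rows(.004,6)"
```

```text
t: 14.15
ee_pos: [0.6153, -0.0147, 0.3033]
orientation: [-1.765, -2.598, 0.0]
ft_force: [1.2, -0.6, -1.1]
width: 0.0397
grip_force: 30.0
t 14.15 s 0.13750000000000018 p [ 0.6153 -0.0147  0.3033] lat err (tool y) 9.088757392170851e-05 yaw err(turn) -0.0006661537460344036 F tool [-0.9739  0.859   1.0867] M [ 0.0536 -0.0354 -0.002 ] w 0.039688175760062845 tilt [-0.0003  0.0001]
-0.0040 0.0000 0 0.045; -0.0040 -0.0001 0 0.042; -0.0040 -0.0001 0 0.038; -0.0040 -0.0000 0 0.033; -0.0040 -0.0000 0 0.029; -0.0040 -0.0000 0 0.025;
```

To row units: -0.004 m is -0.08, -0.0001 m is -0.002, 0.045 rad is 0.0143.

```bash
echo '[[[-0.08,0,0,0.0143,0.03],[-0.08,-0.002,0,0.0134,0.03],[-0.08,-0.002,0,0.0121,0.03],[-0.08,0,0,0.0105,0.03],[0,0,0,0,0.03],[0,0,0,0,0.03]]]' | python3 steer.py; python3 -c "
from path import *
rows(.004,6)"
```

```text
t: 14.75
ee_pos: [0.6201, -0.0301, 0.3033]
orientation: [-1.966, -2.45, 0.0]
ft_force: [0.1, -0.3, -0.5]
width: 0.0397
grip_force: 30.0
t 14.75 s 0.1535000000000002 p [ 0.6201 -0.0301  0.3033] lat err (tool y) 1.9589399318888064e-05 yaw err(turn) -0.001326782841484686 F tool [-0.3266 -0.0166  0.5148] M [ 0.0316 -0.0211 -0.0283] w 0.03966945315486165 tilt [-0.0002  0.0001]
-0.0038 -0.0000 0 0.028; -0.0040 -0.0000 0 0.025; -0.0040 -0.0000 0 0.021; -0.0040 -0.0000 0 0.017; -0.0040 -0.0000 0 0.013; -0.0040 -0.0000 0 0.010;
```

To row units: -0.004 m is -0.08, 0.028 rad is 0.0089.

```bash
echo '[[[-0.08,0,0,0.0089,0.03],[-0.08,0,0,0.008,0.03],[-0.08,0,0,0.0067,0.03],[-0.08,0,0,0.0054,0.03],[0,0,0,0,0.03],[0,0,0,0,0.03]]]' | python3 steer.py; python3 -c "
from path import *
rows(.004,6)"
```

```text
t: 15.35
ee_pos: [0.623, -0.0462, 0.3033]
orientation: [-2.077, -2.357, 0.0]
ft_force: [-0.0, 0.7, -0.6]
width: 0.0397
grip_force: 30.0
t 15.35 s 0.1700000000000002 p [ 0.623  -0.0462  0.3033] lat err (tool y) -0.00014325041629874234 yaw err(turn) -0.0003919299838068824 F tool [0.7398 0.0687 0.5795] M [ 0.0184 -0.0286 -0.0044] w 0.039737039603141594 tilt [-0.0001  0.    ]
-0.0040 -0.0001 0 0.012; -0.0040 -0.0000 0 0.010; -0.0040 0.0000 0 0.007; -0.0040 0.0000 0 0.004; -0.0040 0.0000 0 0.003; -0.0040 0.0000 0 0.002;
```

To row units: -0.004 m is -0.08, -0.0001 m is -0.002, 0.012 rad is 0.0038.

```bash
echo '[[[-0.08,-0.002,0,0.0038,0.03],[-0.08,0,0,0.0032,0.03],[-0.08,0,0,0.0022,0.03],[-0.08,0,0,0.0013,0.03],[-0.08,0,0,0.001,0.03],[-0.08,0,0,0.0006,0.03],[-0.08,0,0,0,0.03],[-0.08,0,0,0,0.03],[0,0,0,0,0.03],[0,0,0,0,0.03]]]' | python3 steer.py; python3 - <<'E'
from path import *
rows(.004,4)
c,im=look("wrist","w6");c2,im2=look("top","t6")
a=cv2.resize(im[60:384,100:420],(400,405));b=cv2.resize(im2[90:210,230:410],(400,405*1))
cv2.imwrite("pics/c6.png",np.hstack([a,b])[:,:,::-1])
E
```

```text
t: 16.35
ee_pos: [0.6261, -0.0779, 0.3034]
orientation: [-2.122, -2.317, 0.0]
ft_force: [-0.4, 0.2, -1.0]
width: 0.0401
grip_force: 30.0
t 16.35 s 0.20200000000000023 p [ 0.6261 -0.0779  0.3034] lat err (tool y) -3.511280226207271e-05 yaw err(turn) 0.00023384104678214612 F tool [ 0.2275 -0.3347  1.0307] M [ 0.0237 -0.0305 -0.0477] w 0.04010589837652266 tilt [-0.0001  0.    ]
-0.0041 -0.0000 0 0.000; -0.0040 0.0000 0 -0.000; -0.0040 -0.0000 0 -0.000; -0.0040 -0.0000 0 -0.000;
```

View pics/c6.png

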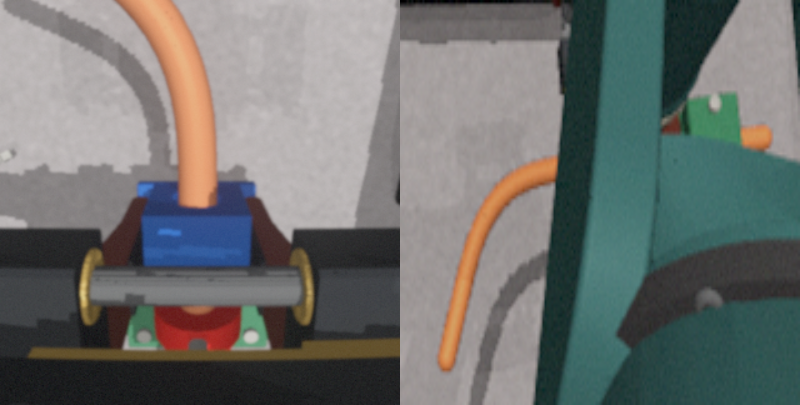

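The wrist crop shows the tube emerging centred from the bore (crop column 198, block 143–251), with the collar ahead at (198,325). The top view is mostly blocked by the arm.

To row units: -0.0025 m is -0.05, -0.001 m is -0.02.

```bash
echo '[[[-0.05,0,0,0,0.03],[-0.05,0,0,0,0.03],[-0.05,0,0,0,0.03],[-0.02,0,0,0,0.03],[0,0,0,0,0.03],[0,0,0,0,0.03]]]' | python3 steer.py; python3 - <<'E'
from path import *
import tube
rows(.004,1)
c=manip.calibration("wrist");dd=np.load("w3.npz");c["world_from_camera"]=dd["T"];r,X,Y=tube.rect(c,dd["im"])
q=r.astype(int);m=(q[...,0]>90)&(q[...,1]<.45*q[...,0])&(q[...,2]<.45*q[...,0])
b=blobs(m.astype(np.uint8),1)[0][0]
for i in range(*[np.where(b.any(1))[0][k] for k in(0,-1)],4):
    j=np.where(b[i])[0];print(round(.4+.0005*i,4),-.26+.0005*j.min(),-.26+.0005*j.max(),end=" | ")
E
```

```text
t: 17.05
ee_pos: [0.6268, -0.0863, 0.3034]
orientation: [-2.122, -2.317, 0.0]
ft_force: [-0.1, 0.6, -0.9]
width: 0.0398
grip_force: 30.0
t 17.05 s 0.21050000000000024 p [ 0.6268 -0.0863  0.3034] lat err (tool y) -3.1162602921649324e-05 yaw err(turn) 0.00040738670893336604 F tool [ 0.648  -0.0471  0.8792] M [ 0.0304 -0.0835  0.0181] w 0.039803144595472524 tilt [-0.0001 -0.0001]
-0.0041 -0.0000 0 0.000; 
0.6105 -0.1185 -0.118 | 0.6125 -0.1285 -0.11500000000000002 | 0.6145 -0.13 -0.11450000000000002 | 0.6165 -0.131 -0.11350000000000002 | 0.6185 -0.132 -0.11300000000000002 | 0.6205 -0.133 -0.11450000000000002 | 0.6225 -0.133 -0.11649999999999999 | 0.6245 -0.1325 -0.11699999999999999 | 0.6265 -0.1325 -0.11699999999999999 | 0.6285 -0.1325 -0.11699999999999999 | 0.6305 -0.122 -0.11699999999999999 | 0.6325 -0.121 -0.11699999999999999 | 0.6345 -0.1215 -0.11649999999999999 | 0.6365 -0.1225 -0.11599999999999999 | 0.6385 -0.124 -0.11450000000000002 | 0.6405 -0.1265 -0.11200000000000002 | 0.6425 -0.13 -0.11300000000000002 | 0.6445 -0.1295 -0.11350000000000002 | 0.6465 -0.1285 -0.11400000000000002 |
```

To row units: -0.002 m is -0.04, -0.001 m is -0.02.

```bash
echo '[[[-0.04,0,0,0,0.03],[-0.04,0,0,0,0.03],[-0.04,0,0,0,0.03],[-0.02,0,0,0,0.03],[0,0,0,0,0.03],[0,0,0,0,0.03]]]' | python3 steer.py; python3 -c "
from path import *
rows(.001,1)"
```

```text
t: 17.65
ee_pos: [0.6275, -0.0933, 0.3034]
orientation: [-2.122, -2.317, 0.0]
ft_force: [-0.7, -0.3, -1.4]
width: 0.0401
grip_force: 30.0
t 17.65 s 0.21750000000000025 p [ 0.6275 -0.0933  0.3034] lat err (tool y) -5.34394541415055e-05 yaw err(turn) 0.0004173743944386743 F tool [-0.2156 -0.768   1.4077] M [ 0.0685 -0.0779 -0.0262] w 0.04008543454367112 tilt [-0.0001 -0.0001]
-0.0011 -0.0001 0 0.000;
```

To row units: -0.0005 m is -0.01.

```bash
echo '[[[-0.01,0,0,0,0.03],[-0.01,0,0,0,0.03],[-0.01,0,0,0,0.03],[-0.01,0,0,0,0.03],[0,0,0,0,0.03],[0,0,0,0,0.03]]]' | python3 steer.py; python3 -c "
from path import *
rows(.001,1)"
```

```text
t: 18.25
ee_pos: [0.6276, -0.0953, 0.3034]
orientation: [2.122, 2.317, -0.0]
ft_force: [0.1, -0.6, -0.5]
width: 0.0399
grip_force: 30.0
t 18.25 s 0.21950000000000025 p [ 0.6276 -0.0953  0.3034] lat err (tool y) -5.1895351390927176e-05 yaw err(turn) 0.00044706446518638643 F tool [-0.6109  0.0138  0.5454] M [ 0.0468 -0.0567 -0.017 ] w 0.03990779370086396 tilt [-0.0001 -0.0001]
-0.0011 -0.0001 0 0.000;
```

Now 1 mm at a time, feeling the force along y (contact should show as +y).

To row units: -0.0005 m is -0.01.

```bash
echo '[[[-0.01,0,0,0,0.03],[-0.01,0,0,0,0.03],[0,0,0,0,0.03],[0,0,0,0,0.03]]]' | python3 steer.py
```

```text
t: 18.65
ee_pos: [0.6277, -0.0963, 0.3034]
orientation: [2.122, 2.317, -0.0]
ft_force: [0.6, -0.2, -0.6]
width: 0.0397
grip_force: 30.0
```

To row units: -0.0005 m is -0.01.

```bash
echo '[[[-0.01,0,0,0,0.03],[-0.01,0,0,0,0.03],[0,0,0,0,0.03],[0,0,0,0,0.03]]]' | python3 steer.py
```

```text
t: 19.05
ee_pos: [0.6278, -0.0973, 0.3034]
orientation: [-2.122, -2.317, 0.0]
ft_force: [0.3, -0.7, -0.3]
width: 0.0399
grip_force: 30.0
```

To row units: -0.0005 m is -0.01.

```bash
echo '[[[-0.01,0,0,0,0.03],[0,0,0,0,0.03],[0,0,0,0,0.03]]]' | python3 steer.py
```

```text
t: 19.35
ee_pos: [0.6279, -0.0978, 0.3034]
orientation: [2.122, 2.317, -0.0]
ft_force: [0.5, -0.8, 0.1]
width: 0.0398
grip_force: 30.0
```

To row units: -0.0005 m is -0.01.

```bash
echo '[[[-0.01,0,0,0,0.03],[0,0,0,0,0.03],[0,0,0,0,0.03]]]' | python3 steer.py
```

```text
t: 19.65
ee_pos: [0.6279, -0.098, 0.3034]
orientation: [-2.121, -2.317, -0.0]
ft_force: [-0.1, 1.7, -0.1]
width: 0.0401
grip_force: 30.0
```

To row units: -0.0002 m is -0.004.

```bash
echo '[[[-0.004,0,0,0,0.03],[0,0,0,0,0.03],[0,0,0,0,0.03]]]' | python3 steer.py; echo '[[[0,0,0,0,0.03]]]' | python3 steer.py; python3 -c "
from path import *
rows(.001,1)"
```

```text
t: 19.95
ee_pos: [0.6279, -0.098, 0.3034]
orientation: [-2.121, -2.317, -0.001]
ft_force: [0.3, 4.0, -0.3]
width: 0.0398
grip_force: 30.0
t: 20.05
ee_pos: [0.6279, -0.0981, 0.3034]
orientation: [-2.121, -2.317, -0.001]
ft_force: [-0.3, 5.1, -0.0]
width: 0.0397
grip_force: 30.0
t 20.05 s 0.22200000000000025 p [ 0.6279 -0.0981  0.3034] lat err (tool y) -3.237979132565374e-05 yaw err(turn) 0.0005264868754371044 F tool [5.1092 0.1615 0.0347] M [-0.0072  0.7637 -0.1042] w 0.03973564043969608 tilt [-0.0002  0.0007]
-0.0009 -0.0000 0 0.001;
```

To row units: -0.004 rad is -0.0013.

```bash
echo '[[[0,0,0,-0.0013,0.03],[0,0,0,0,0.03],[0,0,0,0,0.03]]]' | python3 steer.py ; python3 -c "
from path import *
rows(.001,1)"; echo '[[[0,0,0,0,0.03]]]' | python3 steer.py >/dev/null; python3 -c "
from path import *
rows(.001,1)"
```

```text
t: 20.35
ee_pos: [0.6278, -0.098, 0.3034]
orientation: [-2.117, -2.321, -0.001]
ft_force: [-0.3, 4.3, 0.3]
width: 0.04
grip_force: 30.0
t 20.35 s 0.22200000000000025 p [ 0.6278 -0.098   0.3034] lat err (tool y) -7.088283568249026e-06 yaw err(turn) 0.004287888734219258 F tool [ 4.3475  0.1016 -0.2494] M [-0.0007  0.7546  0.0818] w 0.03998236698458594 tilt [-0.0002  0.0007]
-0.0009 -0.0000 0 0.004; 
t 20.45 s 0.22200000000000025 p [ 0.6279 -0.0981  0.3033] lat err (tool y) -1.8540396159541216e-05 yaw err(turn) 0.00427262677846052 F tool [ 5.1271  0.2936 -0.9504] M [0.0553 0.7116 0.069 ] w 0.03980427361218532 tilt [-0.0003  0.0007]
-0.0008 -0.0000 0 0.004;
```

To row units: 0.0005 m is 0.01, 0.002 rad is 0.0006.

```bash
echo '[[[0,0,0.01,0.0006,0.03],[0,0,0.01,0,0.03],[0,0,0.01,0,0.03],[0,0,0.01,0,0.03],[0,0,0,0,0.03],[0,0,0,0,0.03]]]' | python3 steer.py ; python3 -c "
from path import *
rows(.001,1)"
```

```text
t: 21.05
ee_pos: [0.6279, -0.098, 0.3014]
orientation: [-2.119, -2.319, -0.001]
ft_force: [-0.3, 5.6, 1.6]
width: 0.0401
grip_force: 30.0
t 21.05 s 0.22200000000000025 p [ 0.6279 -0.098   0.3014] lat err (tool y) -4.189540394034503e-05 yaw err(turn) 0.002472761520047939 F tool [ 5.5604  0.1963 -1.6459] M [ 0.0571  0.7761 -0.0113] w 0.04007052202852198 tilt [-0.0002  0.0007]
-0.0009 -0.0000 0 0.002;
```

To row units: 0.0003 m is 0.006.

```bash
echo '[[[0,0,0.006,0,0.03],[0,0,0.006,0,0.03],[0,0,0,0,0.03],[0,0,0,0,0.03]]]' | python3 steer.py ; python3 -c "
from path import *
rows(.001,1)"
```

```text
t: 21.45
ee_pos: [0.6279, -0.098, 0.3009]
orientation: [-2.119, -2.319, -0.001]
ft_force: [-0.2, 4.6, 1.3]
width: 0.0396
grip_force: 30.0
t 21.45 s 0.22200000000000025 p [ 0.6279 -0.098   0.3009] lat err (tool y) -2.864786518941475e-05 yaw err(turn) 0.002390388134013044 F tool [ 4.5599  0.2153 -1.2685] M [-0.0145  0.7731  0.0389] w 0.039638040029002786 tilt [-0.0001  0.0007]
-0.0009 -0.0000 0 0.002;
```

To row units: -0.03 m is -0.6, -0.02 m is -0.4.

```bash
echo '[[[0,0,0,0,0.046],[0,0,0,0,0.06],[0,0,0,0,0.088],[0,0,0,0,0.088],[0,0,0,0,0.088],[0,0,0,0,0.088],[0,0,0,0,0.088],[0,0,0,0,0.088]]]' | python3 steer.py && echo '[[[0,0,-0.2,0,0.088],[0,0,-0.4,0,0.088],[0,0,-0.6,0,0.088],[0,0,-0.6,0,0.088],[0,0,-0.6,0,0.088],[0,0,0,0,0.088],[0,0,0,0,0.088]]]' | python3 steer.py
python3 - <<'E'
from h import *
c,im=look("wrist","w7");s=manip.get_state();print(s["ee_pos"])
cv2.imwrite("pics/c7.png",cv2.resize(im[100:384,120:400],(700,600)*1)[:,:,::-1])
E
```

```text
t: 22.25
ee_pos: [0.6279, -0.0984, 0.3007]
orientation: [-2.119, -2.319, 0.0]
ft_force: [0.4, -0.3, -0.8]
width: 0.0879
grip_force: 0.0
t: 22.95
ee_pos: [0.628, -0.0984, 0.422]
orientation: [2.118, 2.318, 0.001]
ft_force: [-0.3, -0.1, -0.5]
width: 0.0881
grip_force: 0.0
[ 0.6276 -0.0983  0.4206]
```

View pics/c7.png

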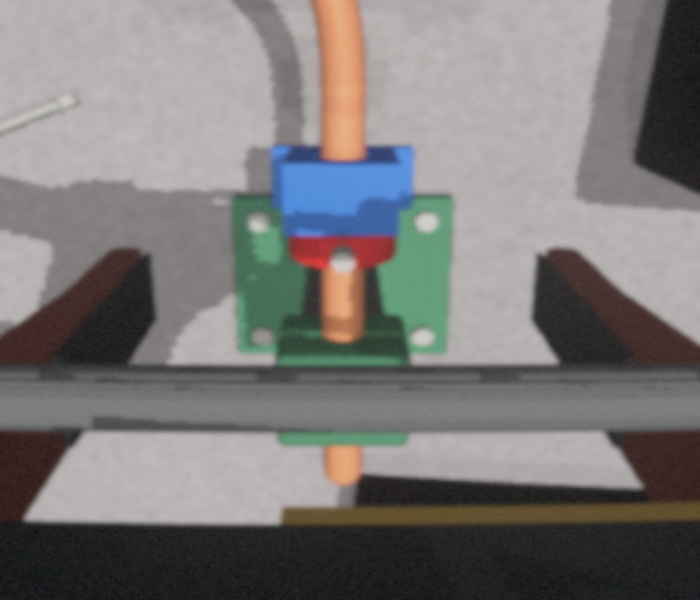

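The crop shows the block hanging on the tube at (347,190), square and directly against the red collar at (343,250). The fingers are clear of everything.

```bash
python3 -c "
from workcell import manip
print(manip.sign_off())"
```

```text
the job is handed in; nothing more can be done
None
```

The block is on the tube and pressed squarely against the stop collar with about 5 N, peaking at 5.6 N (the collar slips at about 10 N). I released it, left it hanging there and handed the job in at about 23 s; the final picture shows it up against the collar, but would not show a gap under about 1 mm.

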